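# Jack up the head of a test rig and hold it

## Robot

A 6-joint arm with a two-finger parallel gripper is mounted at the origin on the work surface. World frame = base frame: x ahead of the robot, y to its left, z up, the work surface at z = 0. Lengths are in m, angles in degrees, forces in N, time in s.
With the tool pointing down it reaches from about 0.4 to 0.825 m from the base axis. Payload 7 kg.
Tool frame: the origin (TCP) lies at the very end of the fingers, on their centre line; the grasp point (between the pads) lies hold_point_z behind it (hold_point_z is the distance from the TCP to the grasp point, in m); z points along the fingers, y is the line along which they close (so a half turn about z gives the same grasp; the last joint's range is limited). The gripper opens to 88 mm and grips with 3 to 60 N. Pads are 19 mm wide; open, the fingers measure 130 mm over their backs; the gripper's body (78 mm by 193 mm) begins 47 mm behind the grasp point.
Start: joints at [80.965, 20.546, 0.682, 0, -70.136, -16.507], TCP at [0.291, 0.609, 0.195] pointing down, gripper open.
Joint ranges: [-176.03, 176.03], [-82.01, 121.73], [-58.28, 71.71], [-173.87, 95.51], [-174.79, -0.11], [-173.66, 173.66]. Speed limits (degrees/s): [136.94, 136.94, 172.46, 180, 180, 180].

## Interface

Orientations are given as [roll, pitch, yaw] about the fixed x, y, z axes, in that order (R = Rz(yaw) Ry(pitch) Rx(roll)).
In Python, from plant import get_obs, snapshot, close_job, hold_point_z gives the robot as it stands.
- The arm moves only by the tool play_rows, never from a script. Its argument "commands" is a list that holds one entry, the list of rows, each a list of 7 numbers: the shift along the tool's x, y, z in cm, then the turn, a rotation vector about the tool's x, y, z in degrees, then the opening, from 0 (shut) to 1 (fully open). In form: [[[x, y, z, ax, ay, az, fingers], ...]]. A call has 1 to 20 rows; each row is the pose to reach, as a shift and turn from the pose commanded when the call began, along the tool's axes at that moment; what a row does not reach only later rows make up. A row lasts 1/12 s, in which the tool goes at most 41.7 mm and 7.16 degrees, less where a joint would pass 70% of its speed; a pose out of reach is approached as far as the arm can. A call with a gripper value outside its range is refused whole. The fingers move at their own pace and stop on an object; the grip force is fixed at half the most. Time passes only in rows, so rows that repeat a pose let the fingers close. It gives the time, the measured TCP pose, the force, the opening and the grip force at its end, in the units of the state.
- get_obs(): the state, without advancing time (a new reading comes with each control period).
- snapshot(name): name is "side" or "top" or "wrist"; returns a dict with "frame" (420x560x3 uint8, red, green, blue), "camera_matrix" (3x3 intrinsics, pixels), "origin" and "attitude" of the camera in the world. Camera axes: x right, y down, z forward; pixel columns grow to the right and rows downward; lengths in m; the calibration is good to about 2 mm. A picture is of the moment at which its call begins. There is no depth.
- close_job(): hands the job in; it is judged then, once.
The state is a dict: "clock": time; "joint_pos": joint angles; "qvel": joint speeds; "tau": joint torques, N m; "tool_pos": TCP position; "orientation": TCP orientation; "force": force on the tool from outside, world axes, zero at the start; "moment": the same for the moment, N m; "opening": finger opening in m; "gripper_force": force on a finger pad.
Only numpy, scipy, OpenCV 4.12 (cv2) and the standard library are available. Lean on these libraries where they do the work, as an engineer would, in place of code of your own. Each camera call takes 0.05 s, during which the arm holds its last target. There are 200 camera calls.

## Task

Screw the jack's vent cap clockwise until it stops, then set the jack on the bench with its saddle centred under the rig's lift pad, the spot marked by the upright stud on top of the nose. Give the pump handle a full stroke down and let it come all the way back up, then push it fully down again and finish while still holding it down, so that the jack alone keeps the head raised. Do not tip the jack over, and leave the bottle, the module and the screwdriver where they are.

Things in the scene. Friction and masses are not known exactly. Their poses are not given: they have to be found in the camera images.
- jack: Loose low jack, 0.88 kg, on a flat dark steel plate 265 x 76 x 10 mm. Origin: underside, below the vent cap's axis; z up, x towards the saddle. Plate from x = -150 to +115 mm. Saddle at x = +85 mm on a column of 14 mm radius. Pump handle hinged on the block's rear (axis along y at x = -38, z = 50 mm), reaching back over the plate, so pushing it down does not tip the jack.
- jack_block (a point): Where to grip the jack, across its y: grey reservoir block at the jack's origin, 60 mm long (x), 44 mm wide (y), sides upright, from 10 to 60 mm above the jack's underside; this point lies on its axis, 50 mm up. The vent cap sits on its top.
- saddle_top (a point): Centre of the top face of the jack's saddle, a flat steel disc 36 mm in diameter: in the jack's frame at x = +85 mm, y = 0, z = 60 mm when down. It rises straight up by 70 mm per rad of handle, 35 mm in a full stroke, and follows the handle both ways (it sinks when the handle comes up).
- handle_bar (a point): Middle of the handle's cross bar, a black round bar 18 mm in diameter and 78 mm long along the jack's y, 115 mm from the hinge. At rest, handle up, it lies in the jack's frame at x = -139, z = 105 mm; fully down at x = -153, z = 50 mm. Push it down from above, following its arc.
- handle (a joint): Angle of the pump handle, rad: 0 = up (a spring holds it there), 0.5 = fully down at its stop. Pushing the bar down takes 3 to 4 N, with the head's weight 6 to 13 N; it springs back up when let go.
- cap_mid (a point): Middle of the vent cap, a ribbed round black cap 32 mm in diameter and 24 mm high, upright axis; in the jack's frame at x = 0, y = 0, z = 74 mm (cap from 62 to 86 mm, the block's top is at 60 mm). It stays on the jack and does not rise or sink when turned.
- vent_cap (a joint): Turn of the vent cap, rad: grows clockwise as seen from above; 1.5 = shut, at its stop. It starts 0.1 to 0.6, turns with about 0.03 N m and stays where it is left.
- rig: Fixed test rig. Origin on the bench 85 mm in front of the lift pad; z up, x from the open front to the posts: a jack with origin and axes on the rig's has its saddle under the pad. The bench is bare to x = 135 mm, where an aluminium base 165 x 170 x 15 mm begins. Two posts 195 mm high (x = 200, y = -50 and +50 mm) guide the head.
- stud (a point): Top centre of the upright steel stud, 12 mm high, 12 mm thick, that marks the lift point: 116 mm above the bench, straight above the pad. It stands on the head's dark nose: 56 mm wide, z from 84 to 104 mm, reaching forward to x = 55 mm in the rig's frame. Behind it the head's grey block, 75 x 140 x 60 mm, x from 165 mm, z from 80 mm.
- lift_pad (a point): Centre of the underside of the lift pad, a steel disc 30 mm in diameter under the nose; in the rig's frame at x = 85 mm, y = 0, 78 mm above the bench when the head is down (18 mm above the lowered saddle).
- head (a joint): Height of the rig's head above its rest, m: 0 = down on its stops; slides straight up, about 0.017 with the jack's handle fully down. Weight 0.6 to 1.2 kg.
- bottle: Bystander: amber bottle with black cap, 60 mm in diameter, 120 mm high; origin under its centre.
- module: Bystander: small grey and white electronics module, 60 x 70 x 55 mm; origin under its centre.
- driver: Bystander: screwdriver 180 mm long, lying along its x; origin at the underside of its middle.

How it is judged (in metres and radians):
On the way, in this order (a step that is already met when the one before it is completed fails the run):
1. the vent cap is screwed shut (value of joint vent_cap above 1.35 rad), for 0.2 s.
2. the jack stands on the bench with its saddle under the lift pad (horizontal distance between saddle_top and lift_pad below 0.01 m and height (world z) of jack below 0.003 m and angle between jack's own z axis and vertical below 0.05 rad), for 0.2 s.
3. the handle is pumped fully down once and the saddle lifts the head (all of step 2 and value of joint handle above 0.44 rad and value of joint head above 0.01 m and contact force between jack and head above 3 N), for 0.1 s.
4. the handle comes back up and the head is down again (value of joint handle below 0.06 rad and value of joint head below 0.002 m), for 0.1 s.
At the end, for the whole second after the job is handed in: Fingers hold the handle down (over 0.44 rad, over 1 N); the head, untouched by the robot, is at rest over 10 mm up on the saddle (over 3 N); saddle within 10 mm of the pad axis; jack flat on the bench (3 mm, 0.05 rad); vent cap shut (over 1.35 rad) (all of step 3 and value of joint vent_cap above 1.35 rad and contact force between the fingers and handle above 1 N and contact force between each of the arm, the fingers and head below 0.5 N and velocity of joint head below 0.01 m/s); the arm keeps its last pose, push and grip.
It fails at once if the jack is tipped over (angle between jack's own z axis and vertical above 0.5 rad).
It fails at once if a bystander is disturbed (distance of any of bottle, module, driver from where it was at the start of the episode above 0.02 m).
It also fails if it takes over 72 s, if anything falls off the work surface, if the arm or the gripper's body presses on something with over 40 N, if the wrist force passes 120 N, or if a joint passes its speed limit or range.

## Working session

There is one attempt and no reset: what is moved stays moved. The work goes in short steps, Python scripts to look and compute and a tool call to move; the robot and the scene stay as the last step left them, time stands still between calls to the robot, and variables do not carry over. Pictures are saved under pics/ and viewed, at most 10 in all, crops included, and the job is handed in when it is done.

Besides the shell and the picture viewer there is one more tool, called after ">>>" as name(argument=value, ...), one argument or row to a line, values as JSON. play_rows: Moves the arm, as the interface text tells. Its arguments: {"type":"object","properties":{"commands":{"type":"array","items":{"type":"array","items":{"type":"array","items":{"type":"number"}}}}},"required":["commands"]}

```bash
mkdir -p pics; cat > h.py <<'E'
import numpy as np, cv2
from plant import get_obs, snapshot, close_job, hold_point_z
from scipy.spatial.transform import Rotation as R
def ray(s,u,v):
    d=np.linalg.inv(s["camera_matrix"])@[u,v,1]
    A=np.array(s["attitude"]); 
    if A.shape!=(3,3): A=R.from_euler('xyz',A,degrees=True).as_matrix()
    return np.array(s["origin"]),A@d
def at(s,u,v,z):
    o,d=ray(s,u,v); return o+d*(z-o[2])/d[2]
def proj(s,p):
    A=np.array(s["attitude"])
    if A.shape!=(3,3): A=R.from_euler('xyz',A,degrees=True).as_matrix()
    c=s["camera_matrix"]@(A.T@(np.array(p)-s["origin"])); return c[:2]/c[2]
E
python3 - <<'E'
from h import *
print(get_obs(), hold_point_z)
for n in("top","side"):
    s=snapshot(n); print(n,s["camera_matrix"],s["origin"],s["attitude"])
    cv2.imwrite(f"pics/{n}0.png",cv2.resize(s["frame"][:,:,::-1],(800,600),interpolation=cv2.INTER_CUBIC))
    import pickle; pickle.dump(s,open(f"{n}0.pkl","wb"))
E
```

```text
{'clock': 0.0, 'joint_pos': array([ 8.09660778e+01,  2.05918873e+01,  6.34494022e-01, -1.91153258e-02,
       -7.01354419e+01, -1.65058514e+01]), 'qvel': array([ 0.05902797, -0.07829654, -0.01664342, -0.06409622,  0.00897264,
       -0.10974828]), 'tau': array([ 1.12059966e-03, -5.82713699e+01,  2.93068725e+01,  6.99735671e+00,
        7.16081529e-03, -1.50202518e-04]), 'tool_pos': array([0.29083221, 0.60854434, 0.19402625]), 'orientation': array([ 1.79905885e+02, -9.14901292e-03, -2.55462760e+01]), 'force': array([ 0.26542475,  0.4129671 , -0.56034689]), 'moment': array([0.02022859, 0.00085228, 0.00504544]), 'gripper_force': 0.0, 'opening': 0.08771728763142862} 0.0188
top [[493.02904166   0.         283.00835861]
 [  0.         493.02904166 208.8535157 ]
 [  0.           0.           1.        ]] [ 0.32709647 -0.02178371  1.56110598] [-172.24768366    0.21762954  -89.20735328]
side [[397.60617893   0.         273.62065497]
 [  0.         397.60617893 205.55150233]
 [  0.           0.           1.        ]] [ 0.49515018 -0.93652149  0.74343818] [-124.62926618   -0.33170705   -0.89491012]
```

View pics/top0.png

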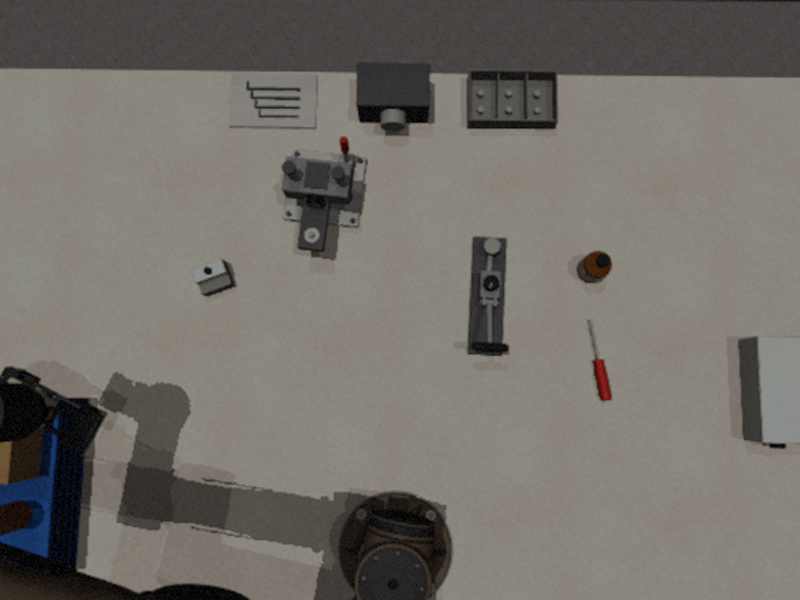

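View pics/side0.png

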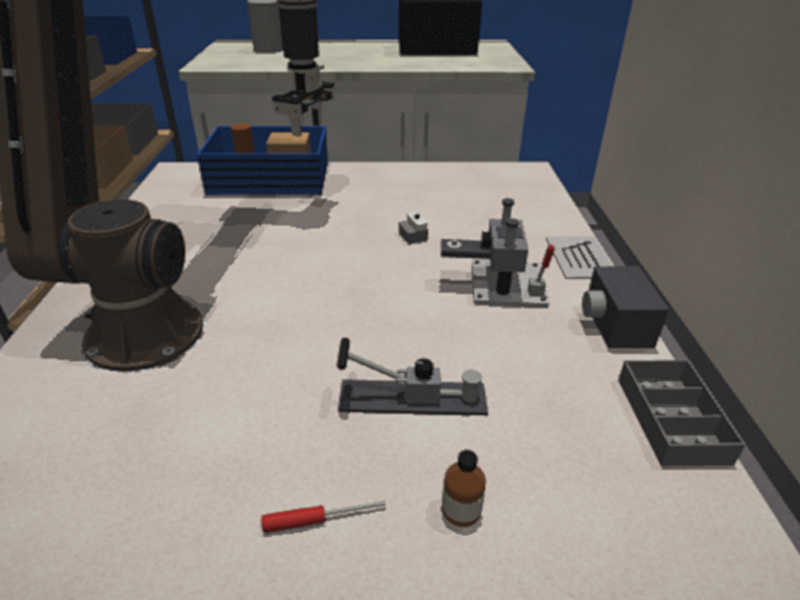

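The top view shows the jack cap at (490,283), saddle (492,246) and bar (490,348), with the stud at (312,236). The bottle is at (596,266), the driver near (600,360) and the module at (213,277). The side view shows the same things. I'll enlarge crops next.

```bash
python3 - <<'E'
from h import *
import pickle
t=pickle.load(open("top0.pkl","rb"));s=pickle.load(open("side0.pkl","rb"))
def c(f,x,y,w,h,k): return cv2.resize(f["frame"][y:y+h,x:x+w,::-1],(w*k,h*k),interpolation=cv2.INTER_CUBIC)
a=c(t,320,160,50,100,6); b=c(t,190,95,80,100,6)
cv2.imwrite("pics/c.png",np.clip(np.hstack([a,b]).astype(float)*1.6,0,255))
for n,(U,V,z) in dict(cap=(490,283,.086),sad=(492,246,.06),bar=(490,348,.114),stud=(312,236,.116),post1=(291,169,.195),post2=(339,174,.195),mod=(213,277,.03),bot=(602,261,.12)).items():
    print(n,at(t,(U+.5)*.7-.5,(V+.5)*.7-.5,z).round(4))
E
```

```text
cap [ 0.5635 -0.1941  0.086 ]
sad [ 0.6491 -0.2017  0.06  ]
bar [ 0.4239 -0.1905  0.114 ]
stud [0.6536 0.1823 0.116 ]
post1 [0.7726 0.2176 0.195 ]
post2 [0.7635 0.1209 0.195 ]
mod [0.5778 0.4099 0.03  ]
bot [ 0.6074 -0.4228  0.12  ][ WARN:0@0.600] global loadsave.cpp:1063 imwrite_ Unsupported depth image for selected encoder is fallbacked to CV_8U.
```

View pics/c.png

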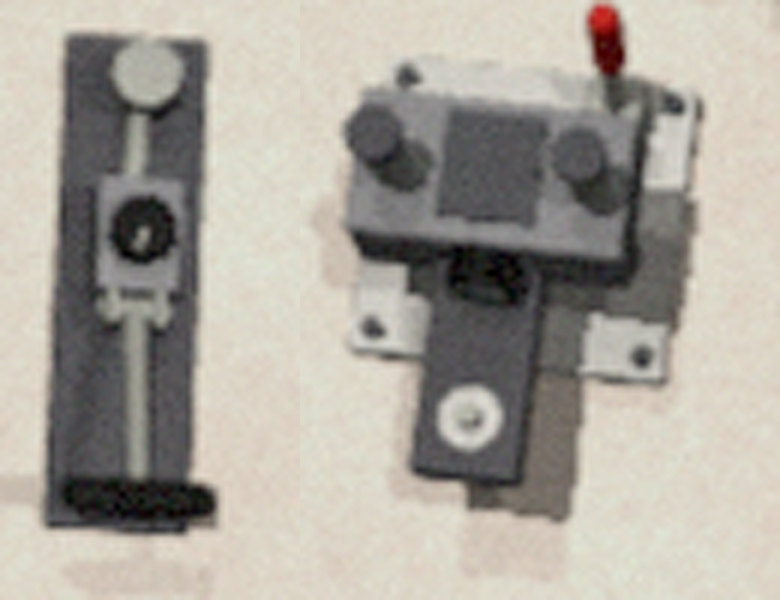

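Enlarged crop: saddle (148,73), cap (143,229) and bar (140,498). Plate corners are (67,35), (206,39), (45,525) and (185,531). The stud and its ring are at (470,417), and the base bolts at (408,75), (672,103), (371,327) and (640,356).

```bash
python3 - <<'E'
from h import *
import pickle
t=pickle.load(open("top0.pkl","rb"))
J=lambda U,V,z:at(t,320+(U+.5)/6-.5,160+(V+.5)/6-.5,z)[:2]
G=lambda U,V,z:at(t,190+(U-300+.5)/6-.5,95+(V+.5)/6-.5,z)[:2]
ang=lambda a,b:np.degrees(np.arctan2(*(b-a)[::-1])).round(2)
c=J(143,229,.086);s=J(148,73,.06);b=J(140,498,.114)
print(c,s,b,np.linalg.norm(s-c),np.linalg.norm(c-b))
P=[J(*p,.01) for p in((67,35),(206,39),(45,525),(185,531))]
print("plate yaw",ang(P[2],P[0]),ang(P[3],P[1]),ang(P[1],P[0])-90,ang(P[3],P[2])-90,ang(b,s))
m=np.mean(P,0);print("plate mid",m)
y=np.radians(ang((P[2]+P[3])/2,(P[0]+P[1])/2));print("origin from plate",m+17.5e-3*np.array([np.cos(y),np.sin(y)]))
print("stud",G(472,418,.116),G(469,416,.104))
H=[G(*p,.015) for p in((408,75),(672,103),(371,327),(640,356))]
print("rig yaw",ang(H[2],H[0]),ang(H[3],H[1]),ang(H[1],H[0])-90,ang(H[3],H[2])-90,"posts",ang(G(580,155,.195),G(375,135,.195))-90, "base mid",np.mean(H,0))
N=[G(*p,.104) for p in((413,470),(520,482))];print("nose",N,ang(N[1],N[0])-90)
E
```

```text
[ 0.56417208 -0.19579936] [ 0.65006963 -0.20167026] [ 0.42649453 -0.19067286] 0.08609794299346257 0.13777296230251232
plate yaw -2.47 -2.71 -0.9399999999999977 -1.6700000000000017 -2.82
plate mid [ 0.54907966 -0.19562256]
origin from plate [ 0.56656178 -0.19641336]
stud [0.65602526 0.18232815] [0.65976592 0.18556707]
rig yaw -6.1 -5.68 -5.549999999999997 -5.560000000000002 posts -5.030000000000001 base mid [0.79150215 0.17275253]
nose [array([0.63168675, 0.21283466]), array([0.62624843, 0.15887846])] -5.760000000000005
```

```bash
cat >> h.py <<'E'
def mv(p,yaw,frm=None):
    "shift cm and turn deg from measured pose (or frm=(pos,yaw)) to p, tool down with yaw"
    o=get_obs(); q=np.array(o["tool_pos"]); A=R.from_euler('xyz',o["orientation"],degrees=True)
    if frm: q=np.array(frm[0]);A=R.from_euler('xyz',[180,0,frm[1]],degrees=True)
    B=R.from_euler('xyz',[180,0,yaw],degrees=True)
    print("shift",(A.inv().apply(np.array(p)-q)*100).round(2),"turn",(A.inv()*B).as_rotvec(degrees=True).round(2))
E
python3 - <<'E'
from h import *
S=([.291,.609,.195],-25.54)
mv([.50,.19,.27],-142,S)
E
```

```text
shift [36.92 28.79 -7.5 ] turn [ -0.    -0.   116.46]
```

>>> play_rows(
  commands=[
    [[36.92,28.79,-7.5,0,0,116.5,1],[36.92,28.79,-7.5,0,0,116.5,1],[36.92,28.79,-7.5,0,0,116.5,1],[36.92,28.79,-7.5,0,0,116.5,1],[36.92,28.79,-7.5,0,0,116.5,1],[36.92,28.79,-7.5,0,0,116.5,1],[36.92,28.79,-7.5,0,0,116.5,1],[36.92,28.79,-7.5,0,0,116.5,1],[36.92,28.79,-7.5,0,0,116.5,1],[36.92,28.79,-7.5,0,0,116.5,1],[36.92,28.79,-7.5,0,0,116.5,1],[36.92,28.79,-7.5,0,0,116.5,1],[36.92,28.79,-7.5,0,0,116.5,1],[36.92,28.79,-7.5,0,0,116.5,1],[36.92,28.79,-7.5,0,0,116.5,1],[36.92,28.79,-7.5,0,0,116.5,1],[36.92,28.79,-7.5,0,0,116.5,1],[36.92,28.79,-7.5,0,0,116.5,1],[36.92,28.79,-7.5,0,0,116.5,1]],
  ],
)

```text
clock: 1.68
tool_pos: [0.4999, 0.19, 0.2697]
orientation: [180.0, -0.0, -141.9]
force: [-0.0, -0.1, -0.3]
opening: 0.0875
gripper_force: 0.0
```

```bash
python3 - <<'E'
from h import *
import pickle
print(get_obs()["joint_pos"].round(1))
s=snapshot("wrist"); print(s["origin"],s["attitude"]); pickle.dump(s,open("w1.pkl","wb"))
for p in([.658,.184,.116],[.565,-.196,.086]): print(proj(s,p))
cv2.imwrite("pics/w1.png",cv2.resize(s["frame"][:,:,::-1],(800,600),interpolation=cv2.INTER_CUBIC))
o=get_obs();S=(o["tool_pos"],o["orientation"][2]);print(S,o["orientation"])
mv([.565,-.196,.20],-142)
E
```

```text
[ 41.8   4.9 -10.   -0.  -75.2 -93.8]
[0.43745345 0.14081245 0.45948754] [ 1.63035540e+02 -8.11631188e-02  1.28098408e+02]
[186.87497835 294.7688474 ]
[-83.79302117  -7.83539487]
(array([0.49987376, 0.18998734, 0.26973207]), np.float64(-141.93618762085347)) [ 1.79995766e+02 -2.60244239e-02 -1.41936188e+02]
shift [ 18.67 -34.41   6.98] turn [ 0.   -0.03  0.06]
```

View pics/w1.png

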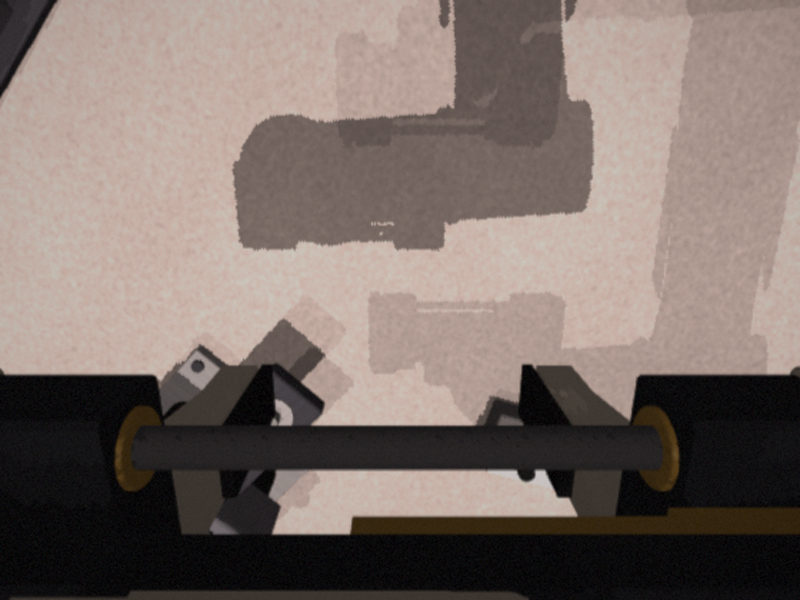

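Gripper parts hide most of the rig in this view; only a bit of the ring shows, at about (283,412). The camera sits on the tool's +x side, so I'll turn that side towards the rig.

>>> play_rows(
  commands=[
    [[0,0,0,0,0,-136.2,1],[0,0,0,0,0,-136.2,1],[0,0,0,0,0,-136.2,1],[0,0,0,0,0,-136.2,1],[0,0,0,0,0,-136.2,1],[0,0,0,0,0,-136.2,1],[0,0,0,0,0,-136.2,1],[0,0,0,0,0,-136.2,1],[0,0,0,0,0,-136.2,1],[0,0,0,0,0,-136.2,1],[0,0,0,0,0,-136.2,1],[0,0,0,0,0,-136.2,1],[0,0,0,0,0,-136.2,1],[0,0,0,0,0,-136.2,1],[0,0,0,0,0,-136.2,1],[0,0,0,0,0,-136.2,1],[0,0,0,0,0,-136.2,1],[0,0,0,0,0,-136.2,1],[0,0,0,0,0,-136.2,1],[0,0,0,0,0,-136.2,1]],
  ],
)

```text
clock: 3.4
tool_pos: [0.4999, 0.1901, 0.2699]
orientation: [180.0, 0.0, -5.4]
force: [-0.7, -0.2, 0.4]
opening: 0.0876
gripper_force: 0.0
```

```bash
python3 - <<'E'
from h import *
import pickle
s=snapshot("wrist"); print(s["origin"],s["attitude"]); pickle.dump(s,open("w2.pkl","wb"))
print(proj(s,[.658,.184,.116])/.7)
cv2.imwrite("pics/w2.png",cv2.resize(s["frame"][:,:,::-1],(800,600),interpolation=cv2.INTER_CUBIC))
print(get_obs()["joint_pos"].round(1))
mv([.565,-.196,.20],38)
E
```

```text
[0.57846334 0.1821888  0.45959507] [ 1.63008530e+02  7.55830548e-02 -9.53773782e+01]
[382.25338704  25.01684819]
[ 41.8   4.9  -9.9  -0.  -75.2  42.3]
shift [10.42 37.74  6.99] turn [ 0.000e+00  1.000e-02 -4.387e+01]
```

View pics/w2.png

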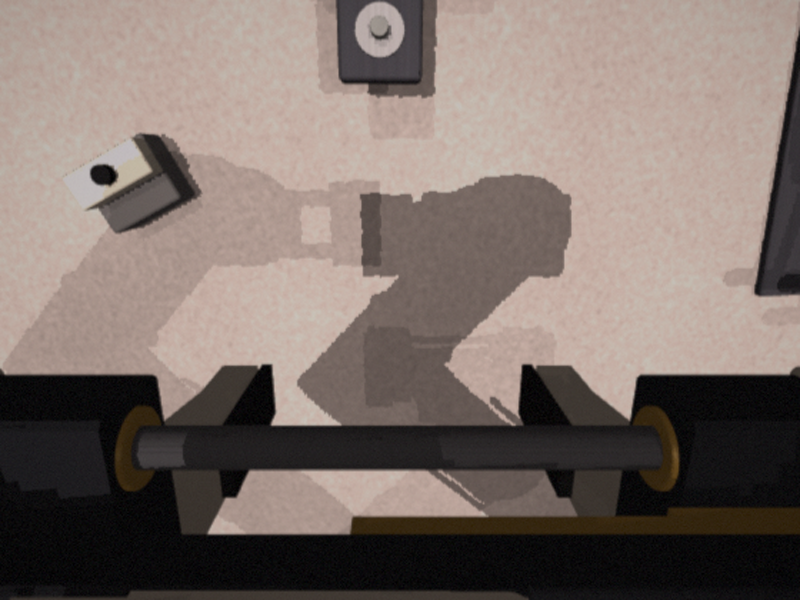

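The stud shows at (380,24) against a predicted (382,25), and the nose edges fit a yaw of about -5.5. Moving over the cap now.

>>> play_rows(
  commands=[
    [[10.4,37.75,7,0,0,-43.9,1],[10.4,37.75,7,0,0,-43.9,1],[10.4,37.75,7,0,0,-43.9,1],[10.4,37.75,7,0,0,-43.9,1],[10.4,37.75,7,0,0,-43.9,1],[10.4,37.75,7,0,0,-43.9,1],[10.4,37.75,7,0,0,-43.9,1],[10.4,37.75,7,0,0,-43.9,1],[10.4,37.75,7,0,0,-43.9,1],[10.4,37.75,7,0,0,-43.9,1],[10.4,37.75,7,0,0,-43.9,1],[10.4,37.75,7,0,0,-43.9,1],[10.4,37.75,7,0,0,-43.9,1]],
  ],
)

```text
clock: 4.53
tool_pos: [0.5648, -0.1965, 0.1995]
orientation: [-180.0, 0.0, 37.8]
force: [0.3, 1.3, 0.9]
opening: 0.0878
gripper_force: 0.0
```

```bash
python3 - <<'E'
from h import *
import pickle
w=pickle.load(open("w2.pkl","rb")); f=lambda U,V,z:at(w,(U+.5)*.7-.5,(V+.5)*.7-.5,z)[:2].round(4)
print("stud",f(379.5,24,.116),"front nose",f(340,81,.104),f(420,81,.104))
print(get_obs()["joint_pos"].round(1))
mv([.565,-.1965,.066],38)
s=snapshot("wrist"); pickle.dump(s,open("w3.pkl","wb"))
print("cap/saddle pred",proj(s,[.565,-.1965,.086])/.7,proj(s,[.65,-.2005,.06])/.7)
cv2.imwrite("pics/w3.png",cv2.resize(s["frame"][:,:,::-1],(800,600),interpolation=cv2.INTER_CUBIC))
E
```

```text
stud [0.6589 0.1858] front nose [0.6305 0.2157] [0.6255 0.1625]
[ -0.5  13.2  -9.   -0.  -67.8 128.3]
shift [ 0.02  0.02 13.35] turn [-0.04  0.04 -0.18]
cap/saddle pred [396.81312286 285.28770775] [481.51427376 179.53215979]
```

View pics/w3.png

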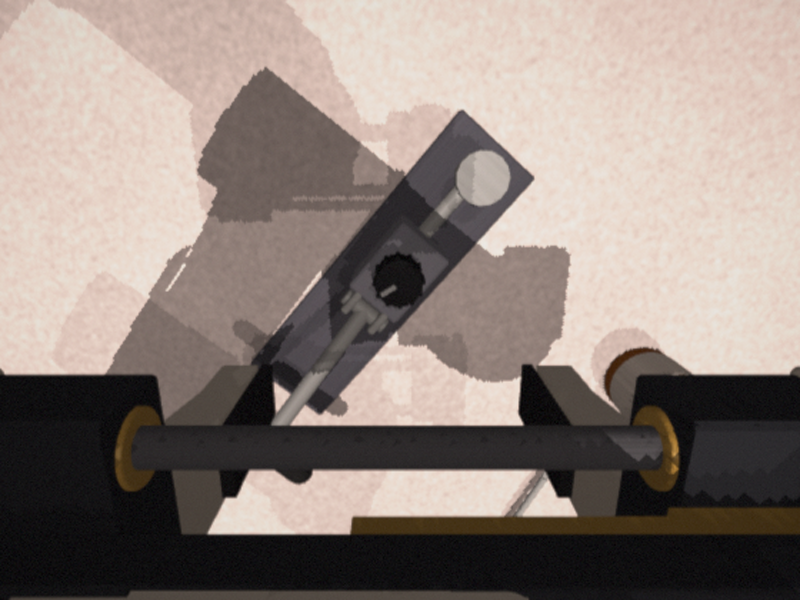

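The cap appears at (399,279) and the saddle at (483,178), about 2 mm further along tool +x than predicted. I'll include that in the descent.

>>> play_rows(
  commands=[
    [[0.25,0.1,4,0,0,0,1],[0.25,0.1,8,0,0,0,1],[0.25,0.1,11,0,0,0,1],[0.25,0.1,13,0,0,0,1],[0.25,0.1,13.4,0,0,0,1],[0.25,0.1,13.4,0,0,0,1],[0.25,0.1,13.4,0,0,0,0.2],[0.25,0.1,13.4,0,0,0,0.2],[0.25,0.1,13.4,0,0,0,0.2],[0.25,0.1,13.4,0,0,0,0.2],[0.25,0.1,13.4,0,0,0,0.2],[0.25,0.1,13.4,0,0,0,0.2],[0.25,0.1,13.4,0,0,0,0.2],[0.25,0.1,13.4,0,0,0,0.2],[0.25,0.1,13.4,0,0,0,0.2],[0.25,0.1,13.4,0,0,0,0.2],[0.25,0.1,13.4,0,0,0,0.2],[0.25,0.1,13.4,0,0,0,0.2]],
  ],
)

```text
clock: 6.08
tool_pos: [0.5676, -0.1953, 0.0659]
orientation: [-180.0, 0.0, 38.1]
force: [-0.2, -0.2, -0.8]
opening: 0.0186
gripper_force: 0.0
```

```bash
python3 - <<'E'
from h import *
o=get_obs();print(o["moment"],o["force"],o["opening"],o["gripper_force"],o["tool_pos"])
E
```

```text
[-0.07731658 -0.07904289  0.05874661] [-0.24438808 -0.16639405 -0.81669828] 0.01857564607562336 0.0 [ 0.56763398 -0.19532808  0.06589082]
```

The fingers closed to 18.6 mm, which is less than the 32 mm cap. I'll look.

```bash
python3 - <<'E'
from h import *
t=snapshot("top"); s=snapshot("side")
a=cv2.resize(t["frame"][150:260,290:390,::-1],(500,550),interpolation=cv2.INTER_CUBIC)
b=cv2.resize(s["frame"][210:320,240:300,::-1],(300,550),interpolation=cv2.INTER_CUBIC)
cv2.imwrite("pics/d.png",np.clip(np.hstack([a,b]).astype(float)*1.5,0,255).astype(np.uint8))
print(get_obs()["opening"],get_obs()["gripper_force"])
E
```

```text
0.01789541817534625 0.0
```

View pics/d.png

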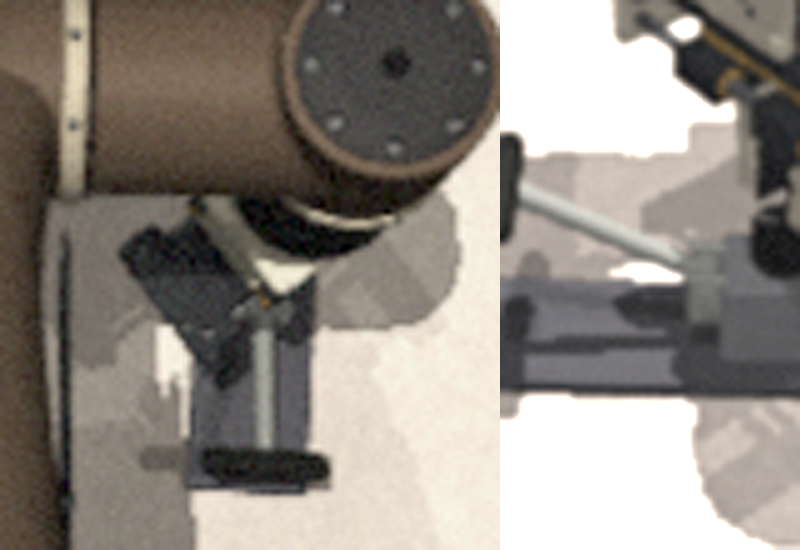

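```bash
python3 - <<'E'
from h import *
s=snapshot("side");w=snapshot("wrist")
f=lambda p:((proj(s,p)-[255,225]+.5)*10-.5).round()
a=cv2.resize(s["frame"][225:280,255:335,::-1],(800,550),interpolation=cv2.INTER_CUBIC)
a=np.clip(a*1.7,0,255).astype(np.uint8)
for p,c in(([.5676,-.1953,.0659],(0,0,255)),([.566,-.196,.086],(0,255,0)),([.566,-.196,.062],(255,0,0))):
    print(f(p)); cv2.circle(a,tuple(int(x) for x in f(p)),4,c,-1)
cv2.imwrite("pics/e.png",a)
cv2.imwrite("pics/w4.png",cv2.resize(w["frame"][:,:,::-1],(800,600),interpolation=cv2.INTER_CUBIC))
E
```

```text
[418. 353.]
[415. 294.]
[411. 366.]
```

View pics/e.png

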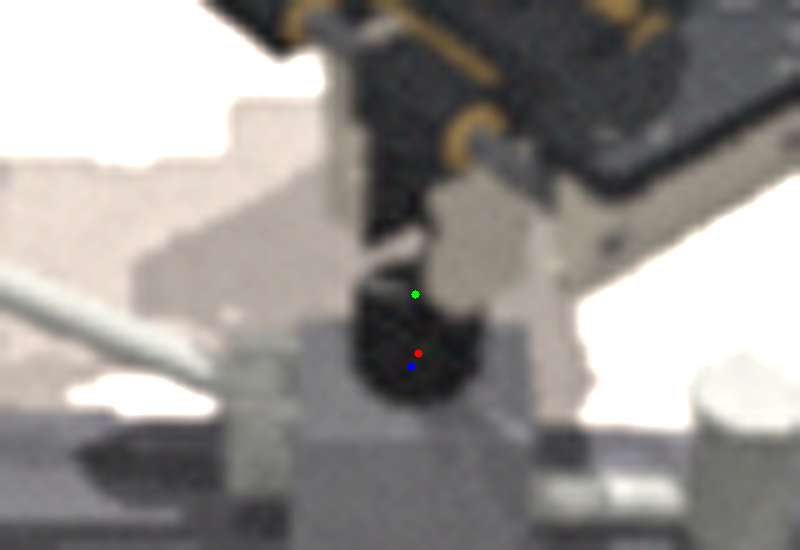

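View pics/w4.png

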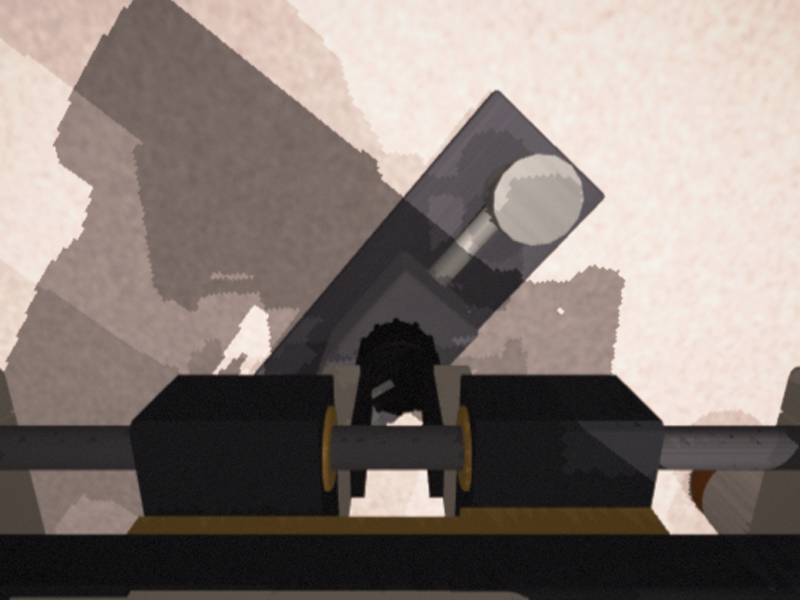

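```bash
python3 - <<'E'
from h import *
s=snapshot("side");w=snapshot("wrist")
o=get_obs();T=np.array(o["tool_pos"]);A=R.from_euler('xyz',o["orientation"],degrees=True)
P=lambda x,y,z:T+A.apply([x,y,z])
f=lambda p:((proj(s,p)-[255,225]+.5)*10-.5).round()
for z in(0,-.0188,-.03):
  print(z,"side near/far inner tips",[f(P(x,y,z)) for y in(.009,-.009) for x in(.0095,-.0095)])
  print("  wrist now",[(proj(w,P(.0095,y,z))/.7).round() for y in(.009,-.009)],"open",[(proj(w,P(x,y,z))/.7).round() for y in(.044,-.044) for x in(.0095,-.0095)])
print("cap",(proj(w,[.566,-.196,.086])/.7).round(),w["camera_matrix"][0],o["opening"],T)
E
```

```text
0 side near/far inner tips [array([471., 356.]), array([414., 388.]), array([423., 318.]), array([366., 350.])]
  wrist now [array([418., 332.]), array([375., 332.])] open [array([503., 332.]), array([500., 375.]), array([290., 332.]), array([293., 374.])]
-0.0188 side near/far inner tips [array([474., 299.]), array([417., 332.]), array([426., 262.]), array([368., 293.])]
  wrist now [array([420., 350.]), array([372., 349.])] open [array([513., 350.]), array([510., 395.]), array([279., 349.]), array([283., 395.])]
-0.03 side near/far inner tips [array([476., 265.]), array([418., 297.]), array([427., 228.]), array([370., 259.])]
  wrist now [array([422., 361.]), array([371., 361.])] open [array([520., 362.]), array([516., 409.]), array([272., 361.]), array([276., 409.])]
cap [395. 378.] [341.41861775   0.         277.41566851] 0.01751951800493016 [ 0.56764183 -0.19533506  0.06593696]
```

The images put the real fingertips about 20–30 mm above the reported TCP, so the fingers closed over the top of the cap. I'll reopen, go 2.2 cm lower and close again. Open fingers clear the block at this yaw.

>>> play_rows(
  commands=[
    [[-0.1,0,0,0,0,0,1],[-0.1,0,0,0,0,0,1],[-0.1,0,0,0,0,0,1],[-0.1,0,0,0,0,0,1],[-0.1,0,0,0,0,0,1],[-0.1,0,0,0,0,0,1],[-0.1,0,1,0,0,0,1],[-0.1,0,1.6,0,0,0,1],[-0.1,0,2.2,0,0,0,1],[-0.1,0,2.2,0,0,0,1],[-0.1,0,2.2,0,0,0,0.2],[-0.1,0,2.2,0,0,0,0.2],[-0.1,0,2.2,0,0,0,0.2],[-0.1,0,2.2,0,0,0,0.2],[-0.1,0,2.2,0,0,0,0.2],[-0.1,0,2.2,0,0,0,0.2],[-0.1,0,2.2,0,0,0,0.2],[-0.1,0,2.2,0,0,0,0.2],[-0.1,0,2.2,0,0,0,0.2]],
  ],
)

```text
clock: 7.97
tool_pos: [0.5671, -0.1961, 0.0441]
orientation: [180.0, -0.0, 38.1]
force: [-0.0, -0.7, -1.7]
opening: 0.031
gripper_force: 30.0
```

```bash
python3 - <<'E'
from h import *
o=get_obs();print(o["moment"],o["force"],o["opening"],o["gripper_force"],o["tool_pos"],o["joint_pos"].round(1))
E
```

```text
[-0.43494556 -0.11150769  0.03103296] [-0.04187905 -0.74282657 -1.73128703] 0.031040961534046452 30.02638578414917 [ 0.56706705 -0.19607207  0.0440785 ] [ -0.4  21.4 -19.8   0.  -48.8 128.5]
```

The cap is gripped at 31 mm and 30 N. Turning clockwise now.

>>> play_rows(
  commands=[
    [[0,0,0,0,0,6,0.2],[0,0,0,0,0,12,0.2],[0,0,0,0,0,18,0.2],[0,0,0,0,0,24,0.2],[0,0,0,0,0,30,0.2],[0,0,0,0,0,36,0.2],[0,0,0,0,0,42,0.2],[0,0,0,0,0,48,0.2],[0,0,0,0,0,48,0.2]],
  ],
)

```text
clock: 8.72
tool_pos: [0.5672, -0.1964, 0.0441]
orientation: [180.0, -0.0, -10.2]
force: [1.0, -4.1, -1.1]
opening: 0.031
gripper_force: 30.0
```

```bash
python3 -c "
from h import *
o=get_obs();print(o['moment'],o['force'],o['opening'],o['orientation'])"
```

```text
[-1.2830329  -0.29699221 -0.04932236] [ 1.0283326  -4.05672501 -1.12289761] 0.031011385608755646 [ 1.79970535e+02 -3.29466260e-02 -1.02069096e+01]
```

>>> play_rows(
  commands=[
    [[0,0,0,0,0,4,0.2],[0,0,0,0,0,8,0.2],[0,0,0,0,0,12,0.2],[0,0,0,0,0,12,0.2]],
  ],
)

```text
clock: 9.05
tool_pos: [0.5671, -0.1964, 0.0441]
orientation: [180.0, -0.0, -21.9]
force: [1.2, -3.8, -0.4]
opening: 0.0307
gripper_force: 30.0
```

```bash
python3 -c "
from h import *
o=get_obs();print(o['moment'],o['force'],o['opening'],o['orientation'])"
```

```text
[-1.51603432 -0.37735439  0.0098744 ] [ 1.21007435 -3.79059389 -0.36753018] 0.030724772130531118 [ 1.79977907e+02 -3.44419230e-02 -2.19269837e+01]
```

>>> play_rows(
  commands=[
    [[0,0,0,0,0,4,0.2],[0,0,0,0,0,8,0.2],[0,0,0,0,0,12,0.2],[0,0,0,0,0,12,0.2]],
  ],
)

```text
clock: 9.38
tool_pos: [0.5669, -0.196, 0.0441]
orientation: [180.0, -0.0, -33.9]
force: [-0.2, -3.0, 0.2]
opening: 0.0307
gripper_force: 30.0
```

```bash
python3 -c "
from h import *
o=get_obs();print(o['moment'],o['force'],o['opening'],o['orientation'])"
```

```text
[-0.87257554 -0.06391836  0.0098674 ] [-0.22994756 -2.99667583  0.16296021] 0.03070112327046931 [ 1.79995772e+02 -4.09760117e-03 -3.38510298e+01]
```

>>> play_rows(
  commands=[
    [[0,0,0,0,0,4,0.2],[0,0,0,0,0,8,0.2],[0,0,0,0,0,12,0.2],[0,0,0,0,0,12,0.2],[0,0,0,0,0,12,0.2]],
  ],
)

```text
clock: 9.8
tool_pos: [0.5668, -0.1957, 0.044]
orientation: [-180.0, 0.0, -45.6]
force: [0.0, 0.5, 1.6]
opening: 0.0307
gripper_force: 30.0
```

```bash
python3 -c "
from h import *
for i in range(2):
  o=get_obs();print(o['moment'],o['force'],o['opening'],o['orientation'])
s=snapshot('wrist')
import pickle;pickle.dump(s,open('w5.pkl','wb'))
cv2.imwrite('pics/w5.png',cv2.resize(s['frame'][:,:,::-1],(800,600),interpolation=cv2.INTER_CUBIC))"
```

```text
[-0.05700922  0.10708299 -0.0197761 ] [0.02133859 0.49215413 1.62517185] 0.03074903240467892 [-1.79993944e+02  7.76919635e-03 -4.56148433e+01]
[-0.05700922  0.10708299 -0.0197761 ] [0.02133859 0.49215413 1.62517185] 0.03074903240467892 [-1.79993944e+02  7.76919635e-03 -4.56148433e+01]
```

View pics/w5.png

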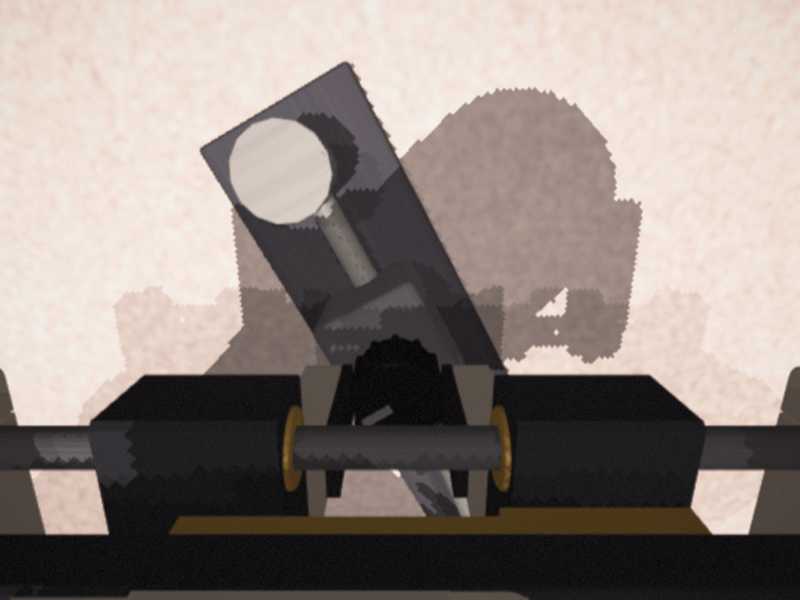

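The cap is gripped. The saddle is at (281,171), and the plate's front corners are at (202,150) and (348,62), with its right edge running to (507,370). That's my last picture, so I'll compute the jack's current yaw and measure with code from here.

```bash
python3 - <<'E'
from h import *
import pickle
def F(n):
    w=pickle.load(open(n,"rb")); return lambda U,V,z:at(w,(U+.5)*.7-.5,(V+.5)*.7-.5,z)[:2]
ang=lambda a,b:np.degrees(np.arctan2(*(b-a)[::-1])).round(2)
f=F("w5.pkl");print("now",ang(f(507,370,.01),f(348,62,.01)),ang(f(320,353,.01),f(202,150,.01)),ang(f(348,62,.01),f(202,150,.01))-90,"sad",f(281,171,.06))
m=(f(348,62,.01)+f(202,150,.01))/2;print("front mid",m)
f=F("w3.pkl");print("before",ang(f(320,411,.01),f(461,111,.01)),ang(f(424,309,.01),f(533,178,.01)),"sad",f(483,178,.06),f(399,279,.086), "front mid",(f(461,111,.01)+f(533,178,.01))/2)
E
```

```text
now -17.2 -19.3 -17.299999999999997 sad [ 0.647077   -0.22150143]
front mid [ 0.67379506 -0.23022887]
before 12.89 -0.0 sad [ 0.65134747 -0.20043256] [ 0.56915923 -0.19486145] front mid [ 0.6794598  -0.20150197]
```

The jack itself has turned about 15°, to yaw -17.3, which suggests the cap is at its stop. To check, I'll turn 8° more: if the jack follows fully, the wrist view won't change.

>>> play_rows(
  commands=[
    [[0,0,0,0,0,4,0.2],[0,0,0,0,0,8,0.2],[0,0,0,0,0,8,0.2],[0,0,0,0,0,8,0.2]],
  ],
)

```text
clock: 10.18
tool_pos: [0.5669, -0.1959, 0.0441]
orientation: [-180.0, -0.0, -53.7]
force: [-2.0, -0.0, 1.5]
opening: 0.0311
gripper_force: 30.0
```

```bash
python3 - <<'E'
from h import *
import pickle
a=pickle.load(open("w5.pkl","rb"));s=snapshot("wrist");pickle.dump(s,open("w6.pkl","wb"))
u,v=int(281*.7),int(171*.7); T=a["frame"][v-38:v+39,u-38:u+39]
r=cv2.matchTemplate(s["frame"][:260],T,cv2.TM_CCOEFF_NORMED);_,m,_,l=cv2.minMaxLoc(r);print(m,np.array(l)+38-[u,v])
o=get_obs();print(o["orientation"],o["tool_pos"],o["joint_pos"].round(1),s["origin"])
E
```

```text
0.9660342931747437 [0 0]
[-1.79993804e+02  4.07189962e-04 -5.37076251e+01] [ 0.56688371 -0.19589492  0.04403655] [ -0.4  21.4 -19.8  -0.  -48.8  36.7] [ 0.61345709 -0.26005596  0.23378243]
```

The view shifted by (0,0) pixels, so the jack turned one-to-one with the tool and the cap is at its stop. The jack's yaw is now about -25.5. Next: open, align across the block and lower carefully.

>>> play_rows(
  commands=[
    [[0,0,0,0,0,0,1],[0,0,0,0,0,0,1],[0,0,0,0,0,0,1],[0,0,0,0,0,0,1],[0,0,0,0,0,0,1],[0,0,0,0,0,-7,1],[0,0,0,0,0,-14,1],[0,0,0,0,0,-21,1],[0,0,0,0,0,-28,1],[0,0,0.4,0,0,-28,1],[0,0,1,0,0,-28,1],[0,0,1.5,0,0,-28,1],[0,0,1.8,0,0,-28,1],[0,0,1.8,0,0,-28,1]],
  ],
)

```text
clock: 11.4
tool_pos: [0.566, -0.1959, 0.0247]
orientation: [180.0, 0.1, -26.1]
force: [-0.4, 0.6, -0.4]
opening: 0.0877
gripper_force: 0.0
```

```bash
python3 - <<'E'
from h import *
import pickle
s=snapshot("wrist");pickle.dump(s,open("w7.pkl","wb"))
# saddle disc: bright blob near prediction, via Hough
y=np.radians(-25.5);p=[.567+.085*np.cos(y),-.196+.085*np.sin(y),.06]
g=cv2.cvtColor(s["frame"],cv2.COLOR_RGB2GRAY)
for q in(pickle.load(open("w5.pkl","rb")),s):
  g=cv2.medianBlur(cv2.cvtColor(q["frame"],cv2.COLOR_RGB2GRAY),5)
  print(cv2.HoughCircles(g,cv2.HOUGH_GRADIENT,1.5,60,param1=80,param2=25,minRadius=25,maxRadius=50))
print("pred",proj(s,p)); 
E
```

```text
[[[194.25 120.75  37.6 ]
  [318.75 323.25  37.6 ]
  [264.75 161.25  35.95]
  [233.25 305.25  35.65]
  [278.25 263.25  29.2 ]
  [207.75 188.25  29.05]]]
[[[273.75  93.75  42.4 ]
  [429.75 317.25  45.85]
  [125.25 320.25  45.85]
  [272.25 290.25  42.55]
  [303.75 168.75  37.6 ]
  [272.25 362.25  29.2 ]
  [359.25 282.75  25.9 ]
  [144.75 263.25  34.15]]]
pred [274.08124566  93.07783359]
```

The saddle is found at (273.75,93.75) against a predicted (274.1,93.1), so the jack pose holds. Lowering a little further, checking force.

>>> play_rows(
  commands=[
    [[0,0,0.2,0,0,0,1],[0,0,0.4,0,0,0,1],[0,0,0.4,0,0,0,1]],
  ],
)

```text
clock: 11.7
tool_pos: [0.5667, -0.1959, 0.0217]
orientation: [180.0, 0.0, -26.0]
force: [-0.0, -0.7, -1.1]
opening: 0.0875
gripper_force: 0.0
```

>>> play_rows(
  commands=[
    [[0,0,0.2,0,0,0,1],[0,0,0.4,0,0,0,1],[0,0,0.4,0,0,0,1]],
  ],
)

```text
clock: 11.95
tool_pos: [0.5666, -0.1959, 0.0176]
orientation: [180.0, 0.0, -26.0]
force: [0.0, 0.3, 0.2]
opening: 0.088
gripper_force: 0.0
```

>>> play_rows(
  commands=[
    [[0,0,0,0,0,0,0.4],[0,0,0,0,0,0,0.4],[0,0,0,0,0,0,0.4],[0,0,0,0,0,0,0.4],[0,0,0,0,0,0,0.4],[0,0,0,0,0,0,0.4],[0,0,0,0,0,0,0.4],[0,0,0,0,0,0,0.4]],
  ],
)

```text
clock: 12.62
tool_pos: [0.5669, -0.1959, 0.018]
orientation: [-180.0, -0.0, -25.9]
force: [-0.5, 0.5, 0.5]
opening: 0.0436
gripper_force: 30.0
```

```bash
python3 - <<'E'
from h import *
o=get_obs();print(o["force"],o["moment"],o["opening"],o["gripper_force"])
yr=-5.6;c,s=np.cos(np.radians(yr)),np.sin(np.radians(yr)); st=np.array([.6585,.185]);e=np.array([c,s])
D=st-.085*e; print("dest origin",D, "standoff",D-.09*e)
t=o["tool_pos"];z=t[2]
off=np.zeros(2)
mv([*(D-.09*e),z],yr); mv([*D,z],yr); print(t,o["orientation"])
mv([*D,z],yr,([*(D-.09*e),z],yr))
E
```

```text
[-0.46184804  0.53452336  0.45219423] [ 0.29795126 -0.08185351 -0.015431  ] 0.043576736209584806 29.991867542266846
dest origin [0.57390567 0.19329455] standoff [0.48433521 0.20207701]
shift [-24.84 -32.17   0.  ] turn [-0.000e+00 -1.000e-02 -2.034e+01]
shift [-16.4 -35.3   0. ] turn [-0.000e+00 -1.000e-02 -2.034e+01]
[ 0.56693555 -0.19588469  0.01799412] [-1.79994559e+02 -6.60538427e-03 -2.59393291e+01]
shift [ 9. -0. -0.] turn [0. 0. 0.]
```

The block is gripped at 43.6 mm. I'll drag the jack flat along the bench to a standoff in front of the rig.

>>> play_rows(
  commands=[
    [[-0.6,-0.8,0,0,0,0,0.4],[-2,-2.6,0,0,0,-1,0.4],[-3.7,-4.8,0,0,0,-2.5,0.4],[-5.6,-7.2,0,0,0,-4,0.4],[-7.4,-9.6,0,0,0,-5.5,0.4],[-9.2,-12,0,0,0,-7,0.4],[-11.1,-14.4,0,0,0,-8.5,0.4],[-13,-16.8,0,0,0,-10,0.4],[-14.8,-19.2,0,0,0,-11.5,0.4],[-16.7,-21.6,0,0,0,-13,0.4],[-18.5,-24,0,0,0,-14.5,0.4],[-20.4,-26.4,0,0,0,-16,0.4],[-22,-28.6,0,0,0,-17.5,0.4],[-23.6,-30.6,0,0,0,-19,0.4],[-24.5,-31.7,0,0,0,-20,0.4],[-24.85,-32.2,0,0,0,-20.3,0.4],[-24.85,-32.2,0,0,0,-20.3,0.4],[-24.85,-32.2,0,0,0,-20.3,0.4]],
  ],
)

```text
clock: 14.12
tool_pos: [0.4844, 0.2028, 0.018]
orientation: [-179.9, -0.0, -5.7]
force: [-0.2, 3.1, -1.6]
opening: 0.0439
gripper_force: 30.0
```

```bash
python3 - <<'E'
from h import *
import pickle
s=snapshot("wrist");pickle.dump(s,open("w8.pkl","wb"));t=snapshot("top");pickle.dump(t,open("t8.pkl","wb"))
o=get_obs();p=o["tool_pos"];y=np.radians(o["orientation"][2]);e=np.array([np.cos(y),np.sin(y)])
sp=[*(p[:2]+.085*e),.06]; print("saddle pred px",proj(s,sp),"sad",sp)
g=cv2.medianBlur(cv2.cvtColor(s["frame"],cv2.COLOR_RGB2GRAY),5)
c=cv2.HoughCircles(g,cv2.HOUGH_GRADIENT,1.5,60,param1=80,param2=25,minRadius=36,maxRadius=50);print(c)
u,v=proj(s,sp);k=c[0][np.argmin(np.hypot(c[0][:,0]-u,c[0][:,1]-v))];print("measured",at(s,k[0],k[1],.06))
# the stud via ring in top image
print("stud px pred",proj(t,[.6585,.185,.116]),proj(s,[.6585,.185,.104]))
mv([.5739,.1933,p[2]],-5.6); print(o["force"],o["opening"],p)
E
```

```text
saddle pred px [278.41144523  93.57017019] sad [np.float64(0.5691323511365006), np.float64(0.19375975197309328), 0.06]
[[[275.25  93.75  44.1 ]
  [270.75 300.75  45.75]
  [336.75 311.25  47.4 ]]]
measured [0.56918971 0.19505169 0.06      ]
stud px pred [217.38536275 163.43071091] [ 278.74025353 -372.67539525]
shift [ 8.98 -0.    0.  ] turn [-0.05 -0.02 -0.11]
[-0.64286789  2.93247    -1.99381751] 0.04385607840688913 [0.48455425 0.20221816 0.01798469]
```

>>> play_rows(
  commands=[
    [[0.8,0,0,0,0,0,0.4],[2,0,0,0,0,0,0.4],[3.3,0,0,0,0,0,0.4],[4.6,0.05,0,0,0,0,0.4],[5.9,0.05,0,0,0,0,0.4],[7.1,0.05,0,0,0,0,0.4],[8.1,0.05,0,0,0,0,0.4],[8.7,0.05,0,0,0,0,0.4],[8.97,0.05,0,0,0,0,0.4],[8.97,0.05,0,0,0,0,0.4],[8.97,0.05,0,0,0,0,0.4]],
  ],
)

```text
clock: 15.13
tool_pos: [0.5734, 0.1911, 0.018]
orientation: [179.9, 0.0, -5.7]
force: [-1.3, -3.3, 2.7]
opening: 0.0432
gripper_force: 30.0
```

```bash
python3 - <<'E'
from h import *
import pickle
o=get_obs();print(o["force"],o["moment"],o["opening"],o["tool_pos"],o["orientation"])
s=snapshot("wrist");pickle.dump(s,open("w9.pkl","wb"))
f=s["frame"].astype(int).mean(2)
# nose side edges & front edge positions in image
print("pred: stud",proj(s,[.6585,.185,.116]),"ring",proj(s,[.6585,.185,.104]))
g=cv2.medianBlur(cv2.cvtColor(s["frame"],cv2.COLOR_RGB2GRAY),5)
print(cv2.HoughCircles(g,cv2.HOUGH_GRADIENT,1.5,40,param1=80,param2=25,minRadius=30,maxRadius=75))
for v in(30,80,120,140,170):print(v,f[v,150:420:9].astype(int))
E
```

```text
[-1.32886521 -3.29526913  2.74616056] [-1.19920995  0.37746704  0.01312254] 0.04317484455987883 [0.57337297 0.19110053 0.01799145] [ 1.79927773e+02  4.94962258e-02 -5.74585042e+00]
pred: stud [266.74076304  83.47893284] ring [268.00501662  86.5564591 ]
[[[261.75      84.75      59.699997]
  [290.25     288.75      74.1     ]
  [404.25     209.25      65.85    ]
  [237.75     318.75      67.5     ]
  [317.25     318.75      67.5     ]
  [450.75     314.25      67.5     ]
  [257.25     242.25      55.800003]
  [336.75     368.25      46.05    ]
  [278.25     329.25      32.55    ]
  [ 95.25     338.25      70.8     ]
  [162.75     311.25      57.449997]
  [405.75     321.75      52.5     ]
  [423.75     284.25      45.75    ]
  [201.75     218.25      30.45    ]]]
30 [230 228  74  89  90  87  87  86  88  90 224 235 232 230 234 231  62  85
  87  91  92  89  88  81 227 221 222 222 224 229]
80 [233 231 220  89  88  89  90 233 232 232 192 209 209 203 202 142 233 235
 231 142  97  93  93  77 231 234 234 231 233 231]
120 [232 233 233  81  89  95  93  93 232 231 229 235 231 217 222 230 231 234
  93  92  98  94  94  75 234 234 237 234 233 230]
140 [236 236 236  77  93  95  95  93  93  95  90 233 229 230 232 207  91  93
  98  94  98  95  94 157 238 233 232 234 234 236]
170 [213 208 209 131  93  95  96  93  90  93  96  92  94  96  93  94  96  94
  96  98  94  97  93 115 114 142 145 151 148 146]
```

The ring centre at (261.75,84.75) puts the stud about 2 mm further in +y, and the jack lags about 2 mm in -y. A small sideways correction, then check.

>>> play_rows(
  commands=[
    [[0.05,-0.15,0,0,0,0,0.4],[0.1,-0.3,0,0,0,0,0.4],[0.1,-0.3,0,0,0,0,0.4],[0.1,-0.3,0,0,0,0,0.4]],
  ],
)

```text
clock: 15.52
tool_pos: [0.5743, 0.194, 0.018]
orientation: [179.9, 0.1, -5.7]
force: [-1.4, -5.8, 5.0]
opening: 0.0436
gripper_force: 30.0
```

```bash
python3 - <<'E'
from h import *
import pickle
o=get_obs();p=o["tool_pos"];y=np.radians(o["orientation"][2]);print(o["force"],p,o["orientation"])
sad=p[:2]+.085*np.array([np.cos(y),np.sin(y)])
s=snapshot("wrist")
g=cv2.medianBlur(cv2.cvtColor(s["frame"],cv2.COLOR_RGB2GRAY),5)
c=cv2.HoughCircles(g,cv2.HOUGH_GRADIENT,1.5,40,param1=80,param2=25,minRadius=50,maxRadius=65)[0]
k=c[np.argmin(np.hypot(c[:,0]-265,c[:,1]-85))];print(k,"stud",at(s,k[0],k[1],.104)[:2],"saddle",sad)
E
```

```text
[-1.37017143 -5.83144738  5.02574167] [0.57427145 0.19400102 0.01800454] [ 1.79876671e+02  6.30163542e-02 -5.67779505e+00]
[269.25  86.25  62.9 ] stud [0.65949955 0.18774649] saddle [0.65885444 0.18559162]
```

The saddle is within about 2 mm of the pad axis. Release, rise, and move over the handle bar with the fingers closed.

>>> play_rows(
  commands=[
    [[0,0,0,0,0,0,1],[0,0,0,0,0,0,1],[0,0,0,0,0,0,1],[0,0,0,0,0,0,1],[0,0,0,0,0,0,1],[0,0,-2,0,0,0,1],[0,0,-5,0,0,0,1],[0,0,-9,0,0,0,1],[0,0,-12,0,0,0,1],[-3,0,-13,0,0,0,0],[-6.5,0,-13,0,0,0,0],[-10,0,-13,0,0,0,0],[-13,0,-13,0,0,0,0],[-13.85,0,-13,0,0,0,0],[-13.85,0,-13,0,0,0,0],[-13.85,0,-13,0,0,0,0],[-13.85,0,-13,0,0,0,0],[-13.85,0,-13,0,0,0,0]],
  ],
)

```text
clock: 17.07
tool_pos: [0.4378, 0.2096, 0.1478]
orientation: [180.0, -0.0, -5.7]
force: [-0.6, -0.3, 0.0]
opening: 0.0333
gripper_force: 0.0
```

```bash
python3 - <<'E'
from h import *
import pickle
o=get_obs();print(o["force"],o["tool_pos"],o["orientation"],o["opening"])
s=snapshot("wrist");pickle.dump(s,open("w10.pkl","wb"))
e=np.array([np.cos(np.radians(-5.7)),np.sin(np.radians(-5.7))]);O=np.array([.5743,.194])
# cap (black disc) in wrist view: check jack pose
print("cap pred",proj(s,[*O,.086]))
f=s["frame"].astype(int).mean(2);m=(f<45).astype(np.uint8);m[230:]=0
n,l,st,c=cv2.connectedComponentsWithStats(m)
for i in range(1,n):
    if st[i,4]>200:print(st[i],c[i],at(s,*c[i],.086)[:2])
t=snapshot("top");pickle.dump(t,open("t10.pkl","wb"))
mv([*(O-.139*e),.10],-5.7)
E
```

```text
[-0.60090546 -0.28926794  0.04572481] [0.43779858 0.20964772 0.14781176] [ 1.79985893e+02 -1.72795439e-03 -5.67262057e+00] 0.03326464315792082
cap pred [280.43767047  16.43990677]
[256   0  50  52 702] [286.21652422  28.21794872] [0.56704538 0.19086208]
[290 139  12  67 662] [294.55589124 173.18429003] [0.47026834 0.19344364]
[ 242  149   31   57 1493] [257.07836571 179.19156062] [0.46849774 0.22168068]
[ 229  216  107   14 1366] [282.44143485 222.99707174] [0.43231191 0.20606082]
shift [-0.14  0.17  4.76] turn [0.04 0.02 0.01]
```

>>> play_rows(
  commands=[
    [[-0.15,0.1,1,0,0,0,0],[-0.15,0.1,2,0,0,0,0],[-0.15,0.1,3,0,0,0,0],[-0.15,0.1,3.5,0,0,0,0],[-0.15,0.1,4,0,0,0,0],[-0.15,0.1,4,0,0,0,0],[-0.15,0.1,4,0,0,0,0]],
  ],
)

```text
clock: 17.75
tool_pos: [0.4353, 0.2086, 0.1077]
orientation: [180.0, 0.0, -5.6]
force: [-0.1, -0.0, -0.2]
opening: 0.0002
gripper_force: 0.0
```

>>> play_rows(
  commands=[
    [[0,0,0.5,0,0,0,0],[0,0,1,0,0,0,0],[0,0,1,0,0,0,0]],
  ],
)

```text
clock: 18.0
tool_pos: [0.4349, 0.2084, 0.0971]
orientation: [180.0, 0.0, -5.7]
force: [0.0, 0.3, -0.6]
opening: 0.0005
gripper_force: 0.0
```

>>> play_rows(
  commands=[
    [[0,0,0.5,0,0,0,0],[0,0,1,0,0,0,0],[0,0,1,0,0,0,0]],
  ],
)

```text
clock: 18.25
tool_pos: [0.4348, 0.2082, 0.0869]
orientation: [179.9, 0.1, -5.7]
force: [-0.7, 1.2, 1.5]
opening: 0.0005
gripper_force: 0.0
```

>>> play_rows(
  commands=[
    [[-0.1,0,0.5,0,0,0,0],[-0.2,0,1,0,0,0,0],[-0.2,0,1,0,0,0,0]],
  ],
)

```text
clock: 18.5
tool_pos: [0.433, 0.2089, 0.0773]
orientation: [180.0, 0.0, -5.6]
force: [-1.5, 0.0, 3.6]
opening: 0.0003
gripper_force: 1.7
```

Contact is at TCP z ≈ 0.089, so the tip sits about 25 mm above the TCP. Pushing down along the arc.

>>> play_rows(
  commands=[
    [[-0.25,0,0.4,0,0,0,0],[-0.45,0,0.8,0,0,0,0],[-0.65,0,1.3,0,0,0,0],[-0.8,0,1.8,0,0,0,0],[-0.9,0,2.3,0,0,0,0],[-1,0,2.8,0,0,0,0],[-1.05,0,3.3,0,0,0,0],[-1.1,0,3.8,0,0,0,0],[-1.1,0,3.8,0,0,0,0],[-1.1,0,3.8,0,0,0,0]],
  ],
)

```text
clock: 19.33
tool_pos: [0.4214, 0.2098, 0.0394]
orientation: [180.0, 0.1, -5.6]
force: [-7.1, 0.6, 8.5]
opening: 0.0003
gripper_force: 4.8
```

>>> play_rows(
  commands=[
    [[0,0,0.2,0,0,0,0],[0,0,0.2,0,0,0,0],[0,0,0.2,0,0,0,0]],
  ],
)

```text
clock: 19.58
tool_pos: [0.4215, 0.2098, 0.0376]
orientation: [180.0, 0.1, -5.6]
force: [-6.9, 0.8, 9.8]
opening: 0.0005
gripper_force: 4.7
```

>>> play_rows(
  commands=[
    [[0,0,0.2,0,0,0,0],[0,0,0.2,0,0,0,0],[0,0,0.2,0,0,0,0]],
  ],
)

```text
clock: 19.83
tool_pos: [0.4215, 0.2098, 0.0357]
orientation: [180.0, 0.1, -5.6]
force: [-6.5, 1.1, 9.3]
opening: 0.0007
gripper_force: 4.7
```

The sideways force of -7 N comes from friction on the arc, so I'll ease back in x while finishing the stroke.

>>> play_rows(
  commands=[
    [[-0.1,0,0.1,0,0,0,0],[-0.2,0,0.2,0,0,0,0],[-0.2,0,0.2,0,0,0,0]],
  ],
)

```text
clock: 20.08
tool_pos: [0.421, 0.2101, 0.0341]
orientation: [180.0, -0.1, -5.6]
force: [0.5, -4.1, 9.0]
opening: 0.0006
gripper_force: 4.1
```

>>> play_rows(
  commands=[
    [[0,0,0.2,0,0,0,0],[0,0,0.2,0,0,0,0],[0,0,0.2,0,0,0,0]],
  ],
)

```text
clock: 20.33
tool_pos: [0.4208, 0.21, 0.0321]
orientation: [180.0, -0.0, -5.6]
force: [0.1, -2.7, 8.1]
opening: 0.0005
gripper_force: 4.2
```

```bash
python3 - <<'E'
from h import *
import pickle
a=pickle.load(open("t10.pkl","rb"));t=snapshot("top")
pickle.dump(t,open("t11.pkl","wb"))
# head rise / shift: track ring+nose patch in top view
for nm,P in(("stud",[.659,.187,.116]),("post tops fixed",[.768,.17,.195])):
    u,v=proj(a,P).astype(int);w=9
    T=cv2.resize(a["frame"][v-w:v+w,u-w:u+w],None,fx=8,fy=8,interpolation=cv2.INTER_CUBIC)
    S=cv2.resize(t["frame"][v-w-5:v+w+5,u-w-5:u+w+5],None,fx=8,fy=8,interpolation=cv2.INTER_CUBIC)
    r=cv2.matchTemplate(S,T,cv2.TM_CCOEFF_NORMED);_,m,_,l=cv2.minMaxLoc(r);print(nm,(u,v),m,np.array(l)/8-5)
print("expected for 17 mm",proj(a,[.659,.187,.133])-proj(a,[.659,.187,.116]))
s=snapshot("wrist");pickle.dump(s,open("w11.pkl","wb"))
o=get_obs();print(o["force"],o["tool_pos"],o["joint_pos"].round(1))
E
```

```text
stud (np.int64(216), np.int64(163)) 0.9752275347709656 [-0.625 -1.   ]
post tops fixed (np.int64(220), np.int64(119)) 0.9838221073150635 [-0.875 -1.625]
expected for 17 mm [-0.78602897 -1.29954656]
[-0.50054471 -2.13604764  7.72828229] [0.42082849 0.21004753 0.0321094 ] [ 50.6  11.6 -36.8   0.1 -41.6  33.7]
```

The head is rising (stud shifted about 1 px, as predicted). Continuing down to the stop.

>>> play_rows(
  commands=[
    [[0,0,0.2,0,0,0,0],[0,0,0.2,0,0,0,0],[0,0,0.2,0,0,0,0]],
  ],
)

```text
clock: 20.68
tool_pos: [0.4206, 0.21, 0.03]
orientation: [180.0, -0.0, -5.6]
force: [-1.3, -2.0, 8.4]
opening: 0.0006
gripper_force: 4.3
```

>>> play_rows(
  commands=[
    [[0,0,0.2,0,0,0,0],[0,0,0.2,0,0,0,0],[0,0,0.2,0,0,0,0]],
  ],
)

```text
clock: 20.93
tool_pos: [0.4205, 0.21, 0.0279]
orientation: [180.0, -0.0, -5.6]
force: [-1.3, -1.2, 9.6]
opening: 0.0004
gripper_force: 4.4
```

>>> play_rows(
  commands=[
    [[0,0,0.2,0,0,0,0],[0,0,0.2,0,0,0,0],[0,0,0.2,0,0,0,0]],
  ],
)

```text
clock: 21.18
tool_pos: [0.4205, 0.2101, 0.0267]
orientation: [180.0, -0.0, -5.6]
force: [-5.7, -2.8, 19.1]
opening: 0.0001
gripper_force: 9.3
```

The stop is reached at TCP z ≈ 0.027 (19 N). Letting the handle come all the way back up along the arc.

>>> play_rows(
  commands=[
    [[0,0,0,0,0,0,0],[0,0,-0.5,0,0,0,0],[0.03,0,-1,0,0,0,0],[0.08,0,-1.5,0,0,0,0],[0.15,0,-2,0,0,0,0],[0.25,0,-2.5,0,0,0,0],[0.4,0,-3,0,0,0,0],[0.55,0,-3.5,0,0,0,0],[0.75,0,-4,0,0,0,0],[0.95,0,-4.5,0,0,0,0],[1.2,0,-5,0,0,0,0],[1.4,0,-5.5,0,0,0,0],[1.4,0,-6.1,0,0,0,0],[1.4,0,-7,0,0,0,0],[1.4,0,-8,0,0,0,0],[1.4,0,-8,0,0,0,0],[1.4,0,-8,0,0,0,0],[1.4,0,-8,0,0,0,0]],
  ],
)

```text
clock: 22.68
tool_pos: [0.434, 0.2087, 0.1059]
orientation: [-180.0, 0.0, -5.6]
force: [0.2, 0.5, -0.4]
opening: 0.0006
gripper_force: 0.0
```

```bash
python3 - <<'E'
from h import *
import pickle
a=pickle.load(open("t10.pkl","rb"));t=snapshot("top");s=snapshot("wrist");pickle.dump(s,open("w12.pkl","wb"))
for nm,P in(("stud",[.659,.187,.116]),("grey head",[.768,.17,.14])):
    u,v=proj(a,P).astype(int);w=9
    T=cv2.resize(a["frame"][v-w:v+w,u-w:u+w],None,fx=8,fy=8,interpolation=cv2.INTER_CUBIC)
    S=cv2.resize(t["frame"][v-w-5:v+w+5,u-w-5:u+w+5],None,fx=8,fy=8,interpolation=cv2.INTER_CUBIC)
    r=cv2.matchTemplate(S,T,cv2.TM_CCOEFF_NORMED);_,m,_,l=cv2.minMaxLoc(r);print(nm,m,np.array(l)/8-5)
# jack shift: cap blob, compared with w10
for q in(pickle.load(open("w10.pkl","rb")),s):
    print(q["origin"])
    f=q["frame"].astype(int).mean(2);m=(f<45).astype(np.uint8);m[230:]=0
    n,l,st,c=cv2.connectedComponentsWithStats(m)
    for i in range(1,n):
        if st[i,4]>150:print(st[i],c[i].round(1),"bottom edge at z.062",at(q,st[i,0]+st[i,2]/2,st[i,1]+st[i,3],.062)[:2])
    # plate side edges on row 100..: dark/bright transitions
    for v in(60,100,140): 
        d=np.diff(cv2.GaussianBlur(q["frame"],(5,5),0).astype(int).mean(2)[v]); i=[k for k in np.where(abs(d)>25)[0]]; print(v,i)
o=get_obs();print(o["force"],o["tool_pos"])
E
```

```text
stud 0.9969738721847534 [0. 0.]
grey head 0.977096676826477 [0. 0.]
[0.51624642 0.20142346 0.33752725]
[256   0  50  52 702] [286.2  28.2] bottom edge at z.062 [0.55662386 0.19510291]
[290 139  12  67 662] [294.6 173.2] bottom edge at z.062 [0.43813237 0.19379322]
[ 242  149   31   57 1493] [257.1 179.2] bottom edge at z.062 [0.44128555 0.22588972]
[ 229  216  107   14 1366] [282.4 223. ] bottom edge at z.062 [0.41800895 0.207046  ]
60 [np.int64(235), np.int64(236), np.int64(237), np.int64(308), np.int64(322), np.int64(323), np.int64(324)]
100 [np.int64(237), np.int64(238), np.int64(239), np.int64(287), np.int64(320), np.int64(321), np.int64(322)]
140 [np.int64(238), np.int64(239), np.int64(240), np.int64(287), np.int64(288), np.int64(320)]
[0.51254185 0.20037732 0.29536503]
[  0   0  38  42 479] [15.6 14.5] bottom edge at z.062 [0.56814004 0.35610246]
[250   0  58  35 780] [280.7  17.7] bottom edge at z.062 [0.55627023 0.19537037]
[  0  61  42  39 394] [17.9 80.1] bottom edge at z.062 [0.53481372 0.36565849]
[ 290  145   30   70 1765] [303.  181.2] bottom edge at z.062 [0.43897965 0.18802948]
[ 235  157   35   58 1397] [250.1 188.8] bottom edge at z.062 [0.44263218 0.2254053 ]
60 [np.int64(228), np.int64(229), np.int64(230), np.int64(254), np.int64(255), np.int64(256), np.int64(263), np.int64(264), np.int64(292), np.int64(293), np.int64(294), np.int64(300), np.int64(301), np.int64(302), np.int64(326), np.int64(327), np.int64(328)]
100 [np.int64(229), np.int64(230), np.int64(231), np.int64(287), np.int64(325), np.int64(326), np.int64(327)]
140 [np.int64(231), np.int64(232), np.int64(233), np.int64(324), np.int64(325), np.int64(326)]
[-0.40513199 -0.15913567 -0.82310489] [0.43397265 0.20851631 0.10553915]
```

The head is back down (0 px shift) and the jack moved less than 0.5 mm. Second stroke along the same arc.

>>> play_rows(
  commands=[
    [[0,0,1,0,0,0,0],[0,0,1.8,0,0,0,0],[-0.1,0,2.3,0,0,0,0],[-0.25,0,2.8,0,0,0,0],[-0.5,0,3.3,0,0,0,0],[-0.7,0,3.8,0,0,0,0],[-0.9,0,4.3,0,0,0,0],[-1.05,0,4.8,0,0,0,0],[-1.2,0,5.3,0,0,0,0],[-1.3,0,5.8,0,0,0,0],[-1.35,0,6.3,0,0,0,0],[-1.4,0,6.8,0,0,0,0],[-1.4,0,7.2,0,0,0,0],[-1.4,0,7.6,0,0,0,0],[-1.4,0,7.8,0,0,0,0],[-1.4,0,8,0,0,0,0],[-1.4,0,8.03,0,0,0,0],[-1.4,0,8.03,0,0,0,0],[-1.4,0,8.03,0,0,0,0],[-1.4,0,8.03,0,0,0,0]],
  ],
)

```text
clock: 24.45
tool_pos: [0.4196, 0.2098, 0.0264]
orientation: [180.0, 0.0, -5.6]
force: [-12.1, -0.4, 23.4]
opening: 0.0004
gripper_force: 11.6
```

```bash
python3 - <<'E'
from h import *
import pickle
a=pickle.load(open("t10.pkl","rb"));t=snapshot("top");s=snapshot("wrist")
u,v=proj(a,[.659,.187,.116]).astype(int);w=9
T=cv2.resize(a["frame"][v-w:v+w,u-w:u+w],None,fx=8,fy=8,interpolation=cv2.INTER_CUBIC)
S=cv2.resize(t["frame"][v-w-5:v+w+5,u-w-5:u+w+5],None,fx=8,fy=8,interpolation=cv2.INTER_CUBIC)
r=cv2.matchTemplate(S,T,cv2.TM_CCOEFF_NORMED);_,m,_,l=cv2.minMaxLoc(r);print(m,np.array(l)/8-5)
o=get_obs();print(o["force"],o["tool_pos"],o["qvel"].round(2),o["gripper_force"],o["clock"])
E
```

```text
0.9750384092330933 [-0.875 -1.125]
[-13.44487644  -0.72281927  23.27865256] [0.41955571 0.20978926 0.02639294] [ 0.03 -0.05  0.    0.03  0.07 -0.13] 11.535326577723026 24.55
```

>>> play_rows(
  commands=[
    [[-0.1,0,0,0,0,0,0],[-0.2,0,0,0,0,0,0],[-0.2,0,0,0,0,0,0],[-0.2,0,0,0,0,0,0]],
  ],
)

```text
clock: 24.88
tool_pos: [0.4193, 0.21, 0.0267]
orientation: [180.0, -0.1, -5.6]
force: [-2.5, -4.4, 17.8]
opening: 0.0007
gripper_force: 9.1
```

```bash
python3 - <<'E'
from h import *
o=get_obs();print(o["force"],o["tool_pos"],o["gripper_force"])
s=snapshot("wrist");q=s
f=q["frame"].astype(int).mean(2);m=(f<45).astype(np.uint8);m[230:]=0
n,l,st,c=cv2.connectedComponentsWithStats(m)
for i in range(1,n):
    if st[i,4]>150:print(st[i],at(q,st[i,0]+st[i,2]/2,st[i,1]+st[i,3],.062)[:2])
E
```

```text
[-2.50928988 -4.35168179 17.82227968] [0.41926079 0.2100395  0.0266958 ] 9.121326841413975
[ 293  166   48   63 2127] [0.44152439 0.18851129]
[ 220  171   49   58 2199] [0.44486205 0.22311052]
```

```bash
python3 -c "
from plant import close_job;print(close_job())"
```

```text
the job is handed in; nothing more can be done
None
```

I handed the job in at about 25 s with the vent cap shut, the jack under the lift pad (saddle about 2 mm off by my last measurement before pumping), one full stroke done and the handle held down at its stop (about 18 N) with the head raised; the hand-in returned no verdict.

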